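# Empty the ladle of sinkers into the tub and hold it tipped

## Robot

A 6-joint arm with a two-finger parallel gripper is mounted at the origin on the work surface. World frame = base frame: x ahead of the robot, y to its left, z up, the work surface at z = 0. Lengths are in m, angles in rad, forces in N, time in s.
With the tool pointing down it reaches from about 0.35 to 0.925 m from the base axis. Payload 6.4 kg.
Tool frame: the origin (TCP) lies on the centre line of the jaws, within the pads' length; the fingertips stand 25 mm ahead of it and the grasp point (between the pads) lies 6 mm ahead of it; z points along the fingers, y is the direction in which the jaws open and shut (so a half turn about z gives the same grasp; the last joint's range is limited). The gripper opens to 94 mm and grips with 3 to 60 N. Pads are 16 mm wide; open, the fingers measure 119 mm over their backs; the gripper's body (75 mm by 177 mm) begins 78 mm behind the grasp point.
Start: joints at [-1.454, 0.245, 1.558, -0, 1.339, -0.174], TCP at [0.186, -0.623, 0.23] pointing down, gripper open.
Joint ranges: [-3.13, 3.13], [-1.02, 2.26], [0.13, 2.54], [-0.95, 4.09], [0.21, 2.88], [-2.74, 2.74]. Speed limits (rad/s): [2.57, 2.57, 3.14, 3.14, 3.14, 3.14].

## Interface

Orientations are given as a unit quaternion [w, x, y, z].
In Python, from rig import bot, vision, ticket gives the robot as it stands. The module is installed in compiled form; this text tells all that it offers.
- The arm moves only by the tool servo_tool, never from a script. Its argument "series" is a list of rows, each a list of 3 entries, a list of its own where there are three numbers: the finger opening in m, from 0 to 0.094, then the shift along the tool's x, y, z in m, then the turn about the tool's z in rad. In form: [[grip, [dx, dy, dz], yaw], ...]. A call has 1 to 5 rows; each row shifts and turns the commanded pose from where the row before left it, along the tool's axes as they then stand; what a row does not reach is not made up. A row lasts 1/10 s, in which the tool goes at most 50 mm and 8.59 degrees, less where a joint would pass 70% of its speed; a pose out of reach is approached as far as the arm can. A call is refused whole if a number of a shift passes 0.05 or a number of a turn 0.15, either way. A call with a gripper value outside its range is refused whole. The fingers move at their own pace and stop on an object; "squeeze" is the grip in N (left out, the last holds). Time passes only in rows, so rows that do not move let the fingers close. It gives the time, the measured TCP pose, the force and the opening at its end, in the units of the state.
- bot.sense(): the state, without advancing time (a new reading comes with each control period).
- vision.get_image(name): name is "scene" or "top" or "wrist"; returns a dict with "color" (400x640x3 uint8, red, green, blue), "z_map" (400x640 float32, m along the optical axis (not along the pixel's ray), 0 where there is no reading), "fx", "fy", "cx", "cy" (pixels), "origin" and "orientation" of the camera in the world; the wrist camera has in their place "mount" (4x4, takes a point from camera to tool coordinates, whose origin is the TCP and whose axes are the flange's). Camera axes: x right, y up, looking along -z (the intrinsics and any distortion apply to the point x, -y, -z); pixel columns grow to the right and rows downward; lengths in m; the calibration is good to about 2 mm. The wrist camera is an equidistant fisheye: a pixel r from the principal point sees the ray r / f radians off the axis. A picture is of the moment at which its call begins: read the wrist's pose just before it.
- ticket.job_done(): hands the job in, once; it reports no verdict.
The state is a dict: "time": time; "q": joint angles; "joint_velocities": joint speeds; "joint_torque": joint torques, N m; "tcp_pos": TCP position; "tcp_rot": TCP orientation; "contact_force": force on the tool from outside, world axes, zero at the start; "wrist_torque": the same for the moment, N m; "finger_gap": opening from 0.0 (shut) to 1.0 (fully open).
Only numpy, scipy, OpenCV 4.12 (cv2) and the standard library are available. Lean on these libraries where they do the work, as an engineer would, in place of code of your own. Each camera call takes 0.05 s, during which the arm holds its last target. There are 200 camera calls.

## Task

Lift the ladle by its wooden handle out of the steel pot with the three lead sinkers still in its bowl, carry it to the blue tub and tip all three sinkers into the tub. Finish while still gripping the ladle: keep it held still above the tub, touching nothing else and tipped over by about 45 degrees or more, so that one can see the bowl is empty; do not put it down or let go. Leave the ingots, the ingot mould and the tin can where they are.

Things in the scene. Friction and masses are not known exactly. Their poses are not given: they have to be found in the camera images.
- ladle: loose steel ladle, 0.22 kg, shallow round bowl, upright handle. Origin: centre of the bowl's underside; z up along the handle, x from the bowl's centre towards the handle. Starts upright in the pot, handle on the side away from the robot (its x within 1 rad of world +x), 190 mm tall. Tip it away from the handle (handle top leaning to its -x): the shank blocks balls
- ladle_grip (a point): point on the axis of the ladle's wooden grip, at (54, 0, 150) mm in the ladle's frame, axes as the ladle's. The grip is 20 x 20 mm (sides along the ladle's x and y), from z = 115 to 190 mm in the ladle's frame; below it a flat steel shank 6 mm (x) x 14 mm (y) goes down to the bowl's rim
- ladle_bowl (a point): centre of the bowl's mouth, at (0, 0, 14) mm in the ladle's frame. Rim radius 52 mm, level with this point all round; flat bottom of radius 26 mm, 4 mm thick; 3 mm wall that flares outwards at 28 degrees above level, so balls begin to roll out when it is tipped past about 28 degrees, and 45 to 50 degrees empties it
- pot: fixed round steel pot, the ladle's holder: outer radius 67 mm, inner radius 62 mm, rim 62 mm above the table, inner floor 20 mm above the table (the ladle stands on it); a thin dark 150 mm square plate under it is look only. Origin: centre of its underside, on the table, z up
- tub: fixed blue plastic open tub, 240 mm (its x) x 200 mm (its y) x 90 mm high, walls and floor 5 mm; a 6 mm thick lip around the rim stands out 11 mm (look only). Origin: centre of its underside, on the table, z up
- sinker0: round grey lead sinker (ball), 18 mm diameter, about 34 g, lying in the ladle's bowl; its frame turns with it as it rolls and its origin is on its surface, so use its centre point
- sinker1: round grey lead sinker (ball), 18 mm diameter, about 34 g, lying in the ladle's bowl; its frame turns with it as it rolls and its origin is on its surface, so use its centre point
- sinker2: round grey lead sinker (ball), 18 mm diameter, about 34 g, lying in the ladle's bowl; its frame turns with it as it rolls and its origin is on its surface, so use its centre point
- sinker0_center (a point): centre of the ball sinker0
- sinker1_center (a point): centre of the ball sinker1
- sinker2_center (a point): centre of the ball sinker2
- ingot_a: bystander: loose grey ingot 30 x 95 x 21 mm lying on the table; origin centre of its underside, y along its length; leave alone
- ingot_b: bystander: second ingot of the same shape, at one side; leave alone
- mould: bystander: loose dark iron ingot mould, open tray of four cavities 70 x 200 x 28 mm (long along its y) with a 60 mm rod handle at its +y end; origin centre of its underside; leave alone
- can: bystander: loose upright tin can, radius 37 mm, 100 mm high; origin centre of its underside; leave alone

How it is judged:
By the outcome, as a careful person would: the job done as asked, in the order asked, and still so for the second after the job is handed in, while the arm keeps its last pose, push and grip.
It also fails if it takes over 51 s, if anything falls off the work surface, if the arm or the gripper's body presses on something with over 40 N, if the wrist force passes 120 N, or if a joint passes its speed limit or range.

## Working session

There is one attempt and no reset: what is moved stays moved. The work goes in short steps, Python scripts to look and compute and a tool call to move; the robot and the scene stay as the last step left them, time stands still between calls to the robot, and variables do not carry over. Pictures are saved under pics/ and viewed, about 8 in all and at most 12, crops included, and the job is handed in when it is done.

Besides the shell and the picture viewer there is one more tool, called after "Request:" by a JSON object that holds its "method" and its "body", one argument or row to a line. servo_tool: Moves the arm, as the interface text tells. Its arguments: {"type":"object","properties":{"series":{"type":"array"},"squeeze":{"type":"number"}},"required":["series"]}

```bash
mkdir -p pics; python3 - <<'E'
from rig import bot,vision
import cv2,numpy as np
s=bot.sense();print({k:np.round(v,3).tolist() for k,v in s.items()})
for n in("scene","top"):
    d=vision.get_image(n);np.save(f"{n}.npy",d,allow_pickle=True)
    print(n,{k:np.round(v,3).tolist() for k,v in d.items() if k not in("color","z_map")})
    cv2.imwrite(f"pics/{n}1.png",d["color"][...,::-1])
E
```

```text
{'time': 0.0, 'q': [-1.454, 0.246, 1.559, 0.0, 1.339, -0.174], 'joint_velocities': [0.001, 0.0, 0.002, 0.0, -0.002, -0.0], 'joint_torque': [-0.001, -41.583, -31.46, 0.068, 0.033, -0.0], 'tcp_pos': [0.186, -0.622, 0.229], 'tcp_rot': [-0.001, 0.989, 0.145, 0.0], 'contact_force': [0.662, 0.033, 0.209], 'wrist_torque': [-0.009, -0.042, -0.002], 'finger_gap': 1.002}
scene {'fx': 406.317, 'fy': 406.317, 'cx': 317.257, 'cy': 198.93, 'origin': [1.573, 0.22, 0.853], 'orientation': [0.552, 0.285, 0.347, 0.703]}
top {'fx': 418.748, 'fy': 418.748, 'cx': 317.904, 'cy': 196.349, 'origin': [0.477, 0.014, 1.266], 'orientation': [-0.696, -0.037, 0.046, 0.716]}
```

View pics/scene1.png

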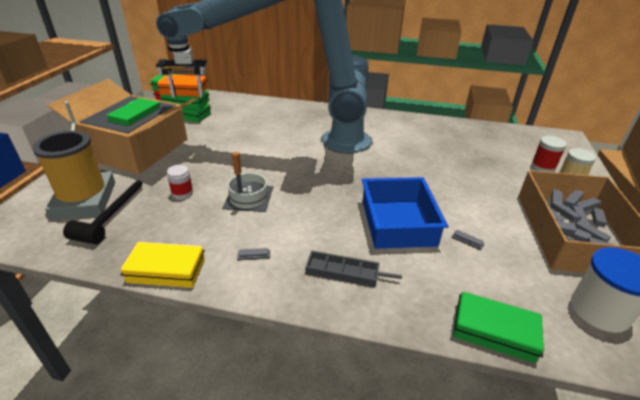

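View pics/top1.png

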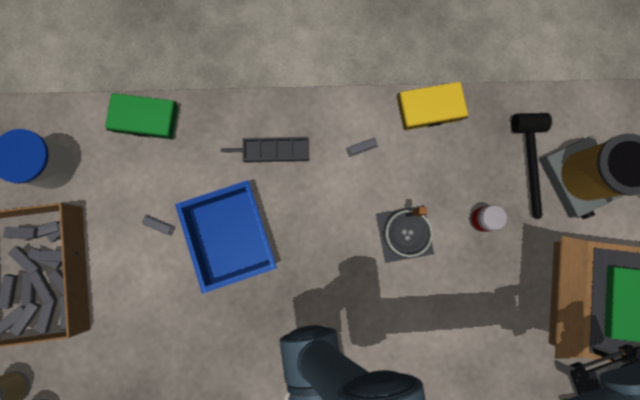

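The scene view shows the pot and ladle at about (248,190) and the tub at (402,212). In the top view the pot is at (408,232), the wooden grip at (418,211), the tub at (226,237) and the can at (489,217). Next I'll measure them.

```bash
cat > h.py <<'E'
import numpy as np,cv2
from scipy.spatial.transform import Rotation as R
def rot(q): return R.from_quat(np.r_[q[1:],q[0]])
def cloud(d):
    z=d["z_map"];v,u=np.indices(z.shape)
    p=np.stack([(u-d["cx"])/d["fx"]*z,-(v-d["cy"])/d["fy"]*z,-z],-1)
    return rot(d["orientation"]).apply(p.reshape(-1,3)).reshape(p.shape)+d["origin"]
E
python3 - <<'E'
from h import *
for n in("top","scene"):
    d=np.load(n+".npy",allow_pickle=True).item();P=cloud(d);c=d["color"];hsv=cv2.cvtColor(c,cv2.COLOR_RGB2HSV);ok=d["z_map"]>0
    X,Y,Z=P[...,0],P[...,1],P[...,2]
    pot=P[232,408] if n=="top" else P[190,248]
    print(n,"pot px",pot.round(3),"table z",np.median(Z[ok&(Z<.05)]).round(4))
    near=ok&(np.hypot(X-pot[0],Y-pot[1])<.12)
    w=near&(Z>.1); q=P[w]; print("handle",len(q),q.mean(0).round(3),q.min(0).round(3),q.max(0).round(3))
    if n=="top":
        t=w&(Z>.2);print("handle top",P[t].mean(0).round(4),t.sum(), cv2.minAreaRect(P[t][:,:2].astype(np.float32)*1000))
        r=near&(Z>.055)&(Z<.07); q=P[r]; print("rim z",np.median(q[:,2]))
        from scipy.optimize import least_squares
        f=least_squares(lambda a:np.hypot(q[:,0]-a[0],q[:,1]-a[1])-a[2],[*pot[:2],.065],loss="soft_l1",f_scale=.003);print("pot centre",f.x.round(4),len(q))
    b=ok&(hsv[...,0]>100)&(hsv[...,0]<130)&(hsv[...,1]>150)&(np.abs(Y-.28)<.25)&(X<.75)&(X>.2)
    q=P[b&(Z>.08)&(Z<.1)];print("tub",len(q),cv2.minAreaRect(q[:,:2].astype(np.float32)*1000))
    if n=="top":print("can",P[217,489].round(3),"mould",P[149,276].round(3),"ingot",P[146,362].round(3),P[225,158].round(3))
E
python3 - <<'E'
import cv2
im=cv2.imread("pics/top1.png")[190:275,360:460];a=cv2.resize(im,None,fx=4,fy=4,interpolation=2)
im=cv2.imread("pics/scene1.png")[140:220,205:305];b=cv2.resize(im,(400,340),interpolation=2)
cv2.imwrite("pics/c.png",cv2.hconcat([a,b]))
E
```

```text
top pot px [ 0.508 -0.265  0.037] table z -0.0009
handle 127 [ 0.556 -0.261  0.188] [ 0.547 -0.275  0.106] [ 0.567 -0.254  0.214]
handle top [ 0.5569 -0.2646  0.2086] 68 ((557.0134887695312, -264.9478454589844), (20.244911193847656, 18.14862060546875), 87.5172348022461)
rim z 0.061061709115398655
pot centre [ 0.5042 -0.2601  0.0641] 257
tub 1515 ((511.9252014160156, 258.8577880859375), (257.11846923828125, 213.17160034179688), 17.09186363220215)
can [ 0.542 -0.48   0.1  ] mould [0.772 0.119 0.015] ingot [ 0.772 -0.142  0.024] [0.55  0.472 0.019]
scene pot px [ 0.518 -0.256  0.041] table z -0.0009
handle 216 [ 0.563 -0.265  0.167] [ 0.546 -0.278  0.101] [ 0.573 -0.256  0.213]
tub 999 ((515.4620361328125, 257.178466796875), (261.1253967285156, 213.27049255371094), 17.405805587768555)
```

View pics/c.png

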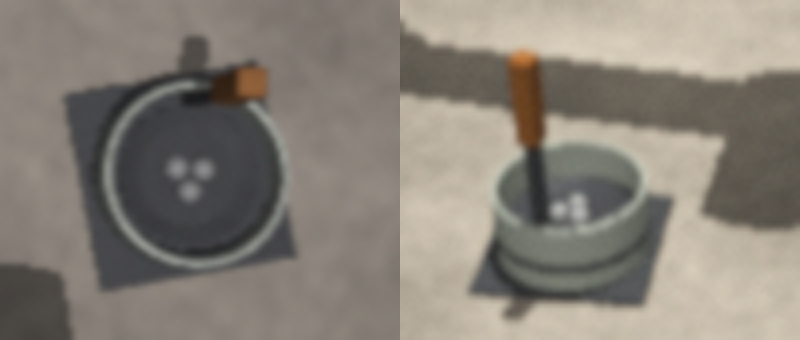

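The ladle's yaw is about -0.07 rad and its grip is at about (0.557,-0.265). The tub centre is at (0.513,0.258), turned 17°. The interface turns the tool only about its own z axis, so tipping is the hard part. I'll approach, then find out what the arm does at its reach limit before I grasp.

Request:
{"method": "servo_tool", "body": {
  "series": [
    [0.094,[0,0,-0.04],0.12],
    [0.094,[0,0,-0.04],0.12],
    [0.094,[0,0,-0.03],0.12],
    [0.094,[0.035,-0.035,0],0],
    [0.094,[0.035,-0.035,0],0]
  ],
  "squeeze": 20
}}

```text
time: 0.6
tcp_pos: [0.2611, -0.5577, 0.3413]
tcp_rot: [0.001, 0.999, -0.036, 0.0]
contact_force: [0.5, -1.2, -0.4]
finger_gap: 1.001
```

Request:
{"method": "servo_tool", "body": {
  "series": [
    [0.094,[0.035,-0.035,0],0],
    [0.094,[0.035,-0.035,0],0],
    [0.094,[0.035,-0.035,0],0],
    [0.094,[0.035,-0.035,0],0],
    [0.094,[0.035,-0.035,0],0]
  ]
}}

```text
time: 1.1
tcp_pos: [0.4489, -0.3935, 0.3401]
tcp_rot: [-0.0, 0.999, -0.035, -0.0]
contact_force: [-0.0, -1.4, -0.1]
finger_gap: 1.001
```

Request:
{"method": "servo_tool", "body": {
  "series": [
    [0.094,[0.05,0,0],0],
    [0.094,[0.05,0,0],0],
    [0.094,[0.05,0,0],0],
    [0.094,[0.05,0,0],0],
    [0.094,[0.05,0,0],0]
  ]
}}

```text
time: 1.6
tcp_pos: [0.6989, -0.4121, 0.3397]
tcp_rot: [-0.0, 0.999, -0.035, -0.0]
contact_force: [0.3, -1.0, 0.0]
finger_gap: 1.002
```

Request:
{"method": "servo_tool", "body": {
  "series": [
    [0.094,[0.05,0,0],0],
    [0.094,[0.05,0,0],0],
    [0.094,[0.05,0,0],0],
    [0.094,[0.05,0,0],0],
    [0.094,[0.05,0,0],0]
  ]
}}

```text
time: 2.1
tcp_pos: [0.8649, -0.4028, 0.3041]
tcp_rot: [0.003, 0.999, -0.035, 0.01]
contact_force: [0.0, -0.6, -3.7]
finger_gap: 1.003
```

Request:
{"method": "servo_tool", "body": {
  "series": [
    [0.094,[0.05,0,0],0],
    [0.094,[0.05,0,0],0],
    [0.094,[0.05,0,0],0],
    [0.094,[0.05,0,0],0],
    [0.094,[0.05,0,0],0]
  ]
}}

```text
time: 2.6
tcp_pos: [0.9393, -0.349, 0.2892]
tcp_rot: [0.033, 0.995, -0.034, 0.086]
contact_force: [-0.6, 0.2, -0.3]
finger_gap: 0.999
```

Request:
{"method": "servo_tool", "body": {
  "series": [
    [0.094,[0,0,-0.05],0],
    [0.094,[0,0,-0.05],0],
    [0.094,[0,0,-0.05],0],
    [0.094,[0,0,-0.05],0],
    [0.094,[0,0,-0.05],0]
  ]
}}

```text
time: 3.1
tcp_pos: [0.8571, -0.3172, 0.5192]
tcp_rot: [0.038, 0.994, -0.034, 0.101]
contact_force: [0.5, 0.4, 0.2]
finger_gap: 0.998
```

```bash
python3 -c "
from rig import bot;s=bot.sense();print(s['q'],s['tcp_pos'],s['tcp_rot'])"
```

```text
[-0.48335466  0.90390813  0.12776905  0.02017727  1.89508521  1.16469376] [ 0.85708115 -0.31718995  0.51923497] [ 0.03784862  0.99360739 -0.03417387  0.10071729]
```

Pushing past the reach limit tilts the tool, and the tilt then stays. So the plan is to pre-tilt the tool so the gripper body leans outward by about 27°, grasp the upright ladle, and carry it over. A half turn about the tilted tool z will then tip the ladle about 54° away from its handle. I'll go to the inner reach limit to get that tilt.

```bash
cat >> h.py <<'E'
def to(target,quiet=False):
    "tool-frame shift to a world TCP target, and state summary"
    from rig import bot
    s=bot.sense();r=rot(s["tcp_rot"]);p=np.array(s["tcp_pos"]);m=r.as_matrix()
    d=m.T@(np.array(target)-p);n=max(1,int(np.ceil(np.linalg.norm(d)/.048)))
    print("q",np.round(s["q"],3),"p",p.round(4),"toolx",m[:,0].round(3),"tooly",m[:,1].round(3),"toolz",m[:,2].round(3),"t",round(s["time"],2))
    print("shift",d.round(4),n,"rows of",(d/n).round(4))
    with open("log.txt","a") as f: f.write(repr([list(map(float,s["q"])),p.tolist(),m.ravel().tolist()])+"\n")
E
python3 -c "
from h import *
to([.45,-.03,.42])"
```

```text
q [-0.483  0.904  0.128  0.02   1.895  1.165] p [ 0.8571 -0.3172  0.5192] toolx [ 0.977 -0.06   0.203] tooly [-0.076 -0.995  0.068] toolz [ 0.198 -0.082 -0.977] t 3.1
shift [-0.4353 -0.2617 -0.0071] 11 rows of [-0.0396 -0.0238 -0.0006]
```

Request:
{"method": "servo_tool", "body": {
  "series": [
    [0.094,[-0.04,-0.024,0],0],
    [0.094,[-0.04,-0.024,0],0],
    [0.094,[-0.04,-0.024,0],0],
    [0.094,[-0.04,-0.024,0],0],
    [0.094,[-0.04,-0.024,0],0]
  ]
}}

```text
time: 3.6
tcp_pos: [0.7022, -0.2068, 0.4796]
tcp_rot: [0.038, 0.994, -0.034, 0.1]
contact_force: [0.6, 0.0, 0.9]
finger_gap: 0.999
```

Request:
{"method": "servo_tool", "body": {
  "series": [
    [0.094,[-0.04,-0.024,0],0],
    [0.094,[-0.04,-0.024,0],0],
    [0.094,[-0.04,-0.024,0],0],
    [0.094,[-0.04,-0.024,0],0],
    [0.094,[-0.04,-0.024,0],0]
  ]
}}

```text
time: 4.1
tcp_pos: [0.5161, -0.0756, 0.431]
tcp_rot: [0.038, 0.994, -0.034, 0.101]
contact_force: [0.4, 0.4, 0.9]
finger_gap: 1.004
```

```bash
python3 -c "
from h import *
to([.25,-.03,.42])"
```

```text
q [-0.359 -0.283  1.732 -0.007  1.478  1.28 ] p [ 0.5161 -0.0756  0.431 ] toolx [ 0.977 -0.061  0.202] tooly [-0.076 -0.995  0.068] toolz [ 0.197 -0.082 -0.977] t 4.1
shift [-0.2651 -0.0259 -0.0455] 6 rows of [-0.0442 -0.0043 -0.0076]
```

Request:
{"method": "servo_tool", "body": {
  "series": [
    [0.094,[-0.04,-0.035,0],0],
    [0.094,[-0.04,-0.035,0],0],
    [0.094,[-0.04,-0.035,0],0],
    [0.094,[-0.045,0,-0.01],0],
    [0.094,[-0.045,0,-0.01],0]
  ]
}}

```text
time: 4.6
tcp_pos: [0.3212, 0.0366, 0.4025]
tcp_rot: [0.038, 0.994, -0.033, 0.1]
contact_force: [-0.8, -0.4, 1.6]
finger_gap: 1.001
```

Request:
{"method": "servo_tool", "body": {
  "series": [
    [0.094,[-0.045,0,-0.01],0],
    [0.094,[-0.045,0,-0.01],0],
    [0.094,[-0.045,0,-0.01],0],
    [0.094,[-0.045,0,-0.01],0]
  ]
}}

```text
time: 5.0
tcp_pos: [0.2167, 0.0882, 0.4325]
tcp_rot: [0.052, 0.995, -0.038, 0.071]
contact_force: [0.5, 0.5, -0.1]
finger_gap: 1.001
```

```bash
python3 -c "
from h import *
to([.25,.07,.40])"
```

```text
q [ 0.019 -1.016  2.135 -0.118  1.884  1.623] p [0.2167 0.0882 0.4325] toolx [ 0.987 -0.069  0.145] tooly [-0.084 -0.992  0.099] toolz [ 0.137 -0.11  -0.984] t 5.0
shift [0.0294 0.012  0.0385] 2 rows of [0.0147 0.006  0.0193]
```

```bash
cat > fit.py <<'E'
from h import *
from scipy.optimize import least_squares
S=[eval(l) for l in open("log.txt")]
S.append([[-1.454,.2455,1.5585,0,1.339,-.174],[.186,-.6225,.2295],rot([0,.9894,.1451,0]).as_matrix().ravel().tolist()])
Rz=lambda a:R.from_euler("z",a);Ry=lambda a:R.from_euler("y",a)
def fk(q,p):
    L1,L2,e,H,T,lat=p[:6]
    A=Rz(q[0]);B=A*Ry(q[1]);C=B*Ry(q[2]);D=C*Rz(q[3]);E=D*Ry(q[4])*Rz(q[5])
    return A.apply([0,lat,H])+B.apply([0,0,L1])+C.apply([e,0,L2])+E.apply([0,0,T]),E
def res(p):
    o=[]
    for q,x,m in S: o+=list(fk(q,p)[0]-x)
    return o
if __name__=="__main__":
    f=least_squares(res,[.45,.45,0,.2,.2,.11],x_scale=.1);print(f.x.round(4),"rms",np.sqrt(np.mean(f.fun**2)).round(4))
    np.save("fit.npy",f.x)
    for q,x,m in S:
        Ef=fk(q,f.x)[1];M=np.array(m).reshape(3,3);print((Ef.inv()*R.from_matrix(M)).as_rotvec().round(3))
E
python3 fit.py
```

```text
[0.4198 0.569  0.0662 0.2724 0.254  0.1125] rms 0.0001
[-0.     0.     1.571]
[0.    0.    1.571]
[0.    0.    1.571]
[-1.00e-03 -1.00e-03  1.57e+00]
```

The kinematic model fits to 0.1 mm. An inward tilt would have to be made right at the base, so I'll use a sideways one instead: push out at the robot's left side and grip with the jaws along the ladle's x. I'll check that this is feasible with IK.

```bash
cat > ik.py <<'E'
from fit import *
p=np.load("fit.npy")
lo=np.array([-3.13,-1.02,.13,-.95,.21,-2.74]);hi=np.array([3.13,2.26,2.54,4.09,2.88,2.74])
def FK(q):
    x,E=fk(q,p);return x,E*Rz(np.pi/2)
def ik(x,Rt,q0):
    f=lambda q:np.r_[(FK(q)[0]-x)*5,(Rt.inv()*FK(q)[1]).as_rotvec()]
    s=least_squares(f,np.clip(q0,lo+.01,hi-.01),bounds=(lo,hi));return s.x,np.abs(s.fun).max()
def tool(t,ydir):
    t=np.array(t)/np.linalg.norm(t);y=np.array(ydir,float);y-=t*(y@t);y/=np.linalg.norm(y)
    return R.from_matrix(np.c_[np.cross(y,t),y,t])
E
python3 - <<'E'
from ik import *
yaw=-.07;lx=np.array([np.cos(yaw),np.sin(yaw),0]);ly=np.array([-lx[1],lx[0],0])
a=np.deg2rad(27);grip=np.array([.557,-.265,.17])
for sg in(1,-1):
  t=sg*np.sin(a)*ly-np.array([0,0,np.cos(a)])
  for js in(1,-1):
    R0=tool(t,js*lx);x0=grip-.006*t
    q0=[-.5,.3,1.5,0.,1.2,0];q=None
    print("t side",sg,"jaw",js)
    for name,x,psi in [("grasp",x0,0),("lift",x0+[0,0,.15],0)]+[("tub",np.array([.52,.26,.30]),k) for k in np.deg2rad([0,60,120,180,-60,-120,-180])]:
        Rt=R0*Rz(psi);best=min((ik(x,Rt,np.array(g)) for g in ([-.5,.3,1.5,0,1.2,0],[-.5,.3,1.5,.5,1.2,2],[.3,.3,1.5,-.5,1.2,-2],[.3,.3,1.5,.5,1.2,1],[.3,.3,1.5,-.5,1.2,1])),key=lambda r:r[1])
        print(" ",name,round(np.rad2deg(psi)),best[0].round(2),"err",best[1].round(3))
E
```

```text
t side 1 jaw 1
  grasp 0 [-0.78  0.37  1.56  0.35  1.53 -0.78] err 0.0
  lift 0 [-0.78  0.24  1.44  0.36  1.77 -0.69] err 0.0
  tub 0 [ 0.06 -0.07  1.82  0.48  1.35  0.04] err 0.0
  tub 60 [ 0.06 -0.07  1.82  0.48  1.35  1.08] err 0.0
  tub 120 [ 0.06 -0.07  1.82  0.48  1.35  2.13] err 0.0
  tub 180 [ 0.17 -0.07  1.78  0.31  1.31 -2.74] err 0.214
  tub -60 [ 0.06 -0.07  1.82  0.48  1.35 -1.01] err 0.0
  tub -120 [ 0.06 -0.07  1.82  0.48  1.35 -2.06] err 0.0
  tub -180 [ 0.17 -0.07  1.78  0.31  1.31 -2.74] err 0.214
t side 1 jaw -1
  grasp 0 [-0.78  0.37  1.56  0.35  1.53  2.36] err 0.0
  lift 0 [-0.78  0.24  1.44  0.36  1.77  2.45] err 0.0
  tub 0 [ 0.17 -0.07  1.78  0.31  1.31 -2.74] err 0.214
  tub 60 [ 0.06 -0.07  1.82  0.48  1.35 -2.06] err 0.0
  tub 120 [ 0.06 -0.07  1.82  0.48  1.35 -1.01] err 0.0
  tub 180 [ 0.06 -0.07  1.82  0.48  1.35  0.04] err 0.0
  tub -60 [ 0.06 -0.07  1.82  0.48  1.35  2.13] err 0.0
  tub -120 [ 0.06 -0.07  1.82  0.48  1.35  1.08] err 0.0
  tub -180 [ 0.06 -0.07  1.82  0.48  1.35  0.04] err 0.0
t side -1 jaw 1
  grasp 0 [-0.45  0.18  1.79 -0.51  1.04 -0
[... 279 characters left out ...]
] err 0.0
  tub -60 [ 0.44  0.21  1.52 -0.41  1.65 -0.52] err 0.0
  tub -120 [ 0.44  0.21  1.52 -0.41  1.65 -1.56] err 0.0
  tub -180 [ 0.44  0.21  1.52 -0.41  1.65 -2.61] err 0.0
t side -1 jaw -1
  grasp 0 [-0.51  0.15  1.8  -0.36  1.02  2.74] err 0.11
  lift 0 [-0.48  0.03  1.66 -0.39  1.28  2.74] err 0.07
  tub 0 [ 0.44  0.21  1.52 -0.41  1.65 -2.61] err 0.0
  tub 60 [ 0.44  0.21  1.52 -0.41  1.65 -1.56] err 0.0
  tub 120 [ 0.44  0.21  1.52 -0.41  1.65 -0.52] err 0.0
  tub 180 [ 0.44  0.21  1.52 -0.41  1.65  0.53] err 0.0
  tub -60 [ 0.44  0.21  1.52 -0.41  1.65  2.63] err 0.0
  tub -120 [ 0.44  0.21  1.52 -0.41  1.65  1.58] err 0.0
  tub -180 [ 0.44  0.21  1.52 -0.41  1.65  0.53] err 0.0
```

```bash
python3 - <<'E'
from h import *
Ps=[]
for n in("top","scene"):
    d=np.load(n+".npy",allow_pickle=True).item();P=cloud(d);Ps.append(P[d["z_map"]>0])
P=np.vstack(Ps)
print("max z, x cols",[-.4,-.3,-.2,-.1,0,.1,.2,.3,.4,.5])
for y in np.arange(.3,1.3,.1):
    print(round(y,1),[ (round(float(q[:,2].max()),2),len(q)) if len(q) else None for x in np.arange(-.4,.6,.1) for q in [P[(abs(P[:,0]-x-.05)<.05)&(abs(P[:,1]-y-.05)<.05)]]])
E
```

```text
max z, x cols [-0.4, -0.3, -0.2, -0.1, 0, 0.1, 0.2, 0.3, 0.4, 0.5]
0.3 [(0.01, 130), (0.01, 200), (0.01, 229), (0.01, 261), (0.01, 957), (0.01, 1570), (0.01, 1426), (0.1, 1417), (0.1, 1771), (0.1, 2161)]
0.4 [(0.01, 138), (0.01, 205), (0.01, 231), (0.01, 267), (0.01, 926), (0.01, 1606), (0.01, 1612), (0.01, 1649), (0.01, 1701), (0.03, 2218)]
0.5 [(0.01, 136), (0.01, 210), (0.01, 247), (0.01, 268), (0.01, 906), (0.01, 1608), (0.01, 1630), (0.01, 1688), (0.01, 1798), (0.03, 2319)]
0.6 [(0.0, 144), (0.01, 222), (0.01, 241), (0.01, 281), (0.01, 878), (0.01, 1616), (0.12, 2057), (0.12, 2700), (0.12, 3035), (0.11, 3007)]
0.7 [(0.01, 148), (0.01, 217), (0.01, 255), (0.12, 241), (0.12, 1217), (0.01, 1268), (0.12, 1798), (0.07, 1252), (0.11, 1197), (0.12, 1927)]
0.8 [(0.01, 148), (0.01, 121), (0.0, 24), (0.12, 62), (0.13, 786), (0.12, 2100), (0.12, 1879), (0.07, 1751), (0.07, 1737), (0.11, 1930)]
0.9 [(0.01, 149), (0.01, 166), (0.01, 61), (0.0, 27), (0.12, 51), (0.12, 284), (0.11, 807), (0.11, 932), (0.11, 1135), (0.1, 700)]
1.0 [(0.0, 76), (0.01, 111), (0.0, 52), (0.0, 130), (0.0, 54), None, None, None, (-0.74, 68), (-0.74, 174)]
1.1 [(-0.08, 162), (-0.08, 214), (-0.08, 246), (-0.08, 106), None, None, None, None, (-0.74, 63), (-0.74, 34)]
1.2 [(0.07, 386), (0.03, 304), (-0.02, 181), (-0.07, 183), (-0.12, 21), None, None, None, (-0.75, 2), None]
```

Request:
{"method": "servo_tool", "body": {
  "series": [
    [0.094,[0.04,0,0],-0.143],
    [0.094,[0.04,0,0],-0.143],
    [0.094,[0.04,0,0],-0.143],
    [0.094,[0.04,0,0],-0.143],
    [0.094,[0.04,0,0],-0.143]
  ]
}}

```text
time: 5.5
tcp_pos: [0.4088, 0.1311, 0.455]
tcp_rot: [0.074, 0.944, 0.316, 0.049]
contact_force: [-0.9, -0.7, 0.8]
finger_gap: 0.998
```

Request:
{"method": "servo_tool", "body": {
  "series": [
    [0.094,[0.04,0,0],-0.143],
    [0.094,[0.04,0,0],-0.143],
    [0.094,[0.04,0,0],-0.143],
    [0.094,[0.04,0,0],-0.143],
    [0.094,[0.04,0,0],-0.143]
  ]
}}

```text
time: 6.0
tcp_pos: [0.5259, 0.2886, 0.454]
tcp_rot: [0.087, 0.774, 0.627, 0.02]
contact_force: [-0.6, 0.2, 0.2]
finger_gap: 1.0
```

```bash
python3 -c "
from h import *
to([-.17,.76,.42])"
```

```text
q [ 0.379  0.     1.434 -0.154  1.617  0.574] p [0.5259 0.2886 0.454 ] toolx [ 0.213  0.974 -0.078] tooly [ 0.967 -0.199  0.159] toolz [ 0.139 -0.109 -0.984] t 6.0
shift [ 0.3133 -0.7722 -0.1149] 18 rows of [ 0.0174 -0.0429 -0.0064]
```

Request:
{"method": "servo_tool", "body": {
  "series": [
    [0.094,[0.024,-0.042,-0.007],0],
    [0.094,[0.024,-0.042,-0.007],0],
    [0.094,[0.024,-0.042,-0.007],0],
    [0.094,[0.024,-0.042,-0.007],0],
    [0.094,[0.024,-0.042,-0.007],0]
  ]
}}

```text
time: 6.5
tcp_pos: [0.3417, 0.4517, 0.4461]
tcp_rot: [0.087, 0.776, 0.625, 0.02]
contact_force: [-0.2, -0.4, -0.1]
finger_gap: 1.001
```

Request:
{"method": "servo_tool", "body": {
  "series": [
    [0.094,[0.024,-0.042,-0.007],0],
    [0.094,[0.024,-0.042,-0.007],0],
    [0.094,[0.024,-0.042,-0.007],0],
    [0.094,[0.024,-0.042,-0.007],0],
    [0.094,[0.024,-0.042,-0.007],0]
  ]
}}

```text
time: 7.0
tcp_pos: [0.1601, 0.6152, 0.4377]
tcp_rot: [0.087, 0.776, 0.625, 0.02]
contact_force: [0.1, 0.2, 0.4]
finger_gap: 1.001
```

Request:
{"method": "servo_tool", "body": {
  "series": [
    [0.094,[0.024,-0.042,-0.007],0],
    [0.094,[0.024,-0.042,-0.007],0],
    [0.094,[0.024,-0.042,-0.007],0],
    [0.094,[0.024,-0.042,-0.007],0],
    [0.094,[0.024,-0.042,-0.007],0]
  ]
}}

```text
time: 7.5
tcp_pos: [-0.0213, 0.7786, 0.4291]
tcp_rot: [0.087, 0.776, 0.625, 0.02]
contact_force: [0.5, 1.0, -0.3]
finger_gap: 1.0
```

Request:
{"method": "servo_tool", "body": {
  "series": [
    [0.094,[0.05,0,0],0],
    [0.094,[0.05,0,0],0],
    [0.094,[0.05,0,0],0],
    [0.094,[0.05,0,0],0],
    [0.094,[0.05,0,0],0]
  ]
}}

```text
time: 8.0
tcp_pos: [0.0323, 0.9135, 0.3694]
tcp_rot: [0.067, 0.775, 0.628, 0.037]
contact_force: [0.8, -0.2, 0.4]
finger_gap: 0.998
```

```bash
python3 -c "
from h import *
to([-.15,1.2,.42])"
```

```text
q [ 1.454  1.065  0.135 -0.162  1.978  1.601] p [0.0323 0.9135 0.3694] toolx [ 0.209  0.978 -0.027] tooly [ 0.967 -0.203  0.151] toolz [ 0.142 -0.058 -0.988] t 8.0
shift [ 0.2406 -0.2268 -0.0925] 8 rows of [ 0.0301 -0.0284 -0.0116]
```

Request:
{"method": "servo_tool", "body": {
  "series": [
    [0.094,[0.045,-0.017,-0.01],0],
    [0.094,[0.045,-0.017,-0.01],0],
    [0.094,[0.045,-0.017,-0.01],0],
    [0.094,[0.045,-0.017,-0.01],0],
    [0.094,[0.045,-0.017,-0.01],0]
  ]
}}

```text
time: 8.5
tcp_pos: [-0.007, 0.9574, 0.3545]
tcp_rot: [0.01, 0.771, 0.631, 0.087]
contact_force: [0.3, -0.3, 0.3]
finger_gap: 1.0
```

Request:
{"method": "servo_tool", "body": {
  "series": [
    [0.094,[0.045,-0.017,0],0],
    [0.094,[0.045,-0.017,0],0],
    [0.094,[0.045,-0.017,0],0],
    [0.094,[0.045,-0.017,0],0],
    [0.094,[0.045,-0.017,0],0]
  ]
}}

```text
time: 9.0
tcp_pos: [-0.0367, 1.0038, 0.3227]
tcp_rot: [-0.046, 0.763, 0.631, 0.13]
contact_force: [0.2, 0.8, -0.3]
finger_gap: 1.0
```

```bash
python3 -c "
from h import *
to([-.15,1.2,.42])"
```

```text
q [ 1.528  1.126  0.129 -0.131  1.642  1.691] p [-0.0367  1.0038  0.3227] toolx [0.169 0.952 0.256] tooly [ 0.976 -0.199  0.094] toolz [ 0.141  0.234 -0.962] t 9.0
shift [ 0.1925 -0.1403 -0.0636] 6 rows of [ 0.0321 -0.0234 -0.0106]
```

Request:
{"method": "servo_tool", "body": {
  "series": [
    [0.094,[0.02,-0.045,0],0],
    [0.094,[0.02,-0.045,0],0],
    [0.094,[0.02,-0.045,0],0],
    [0.094,[0.03,-0.04,0],0],
    [0.094,[0.03,-0.04,0],0]
  ]
}}

```text
time: 9.5
tcp_pos: [-0.2008, 1.0143, 0.2992]
tcp_rot: [-0.093, 0.754, 0.631, 0.158]
contact_force: [0.6, -0.3, -0.7]
finger_gap: 1.001
```

Request:
{"method": "servo_tool", "body": {
  "series": [
    [0.094,[0.04,-0.03,0],0],
    [0.094,[0.04,-0.03,0],0],
    [0.094,[0.04,-0.03,0],0],
    [0.094,[0.04,-0.03,0],0],
    [0.094,[0.04,-0.03,0],0]
  ]
}}

```text
time: 10.0
tcp_pos: [-0.2622, 1.0315, 0.3217]
tcp_rot: [-0.159, 0.739, 0.627, 0.19]
contact_force: [-0.2, -1.0, 0.8]
finger_gap: 1.001
```

```bash
python3 -c "
from h import *
to([-.3,1.2,.42])"
```

```text
q [ 1.753  1.151  0.127 -0.168  1.391  1.907] p [-0.2622  1.0315  0.3217] toolx [0.142 0.866 0.48 ] tooly [ 0.987 -0.163  0.002] toolz [ 0.08   0.473 -0.877] t 10.0
shift [ 0.1877 -0.0646 -0.0095] 5 rows of [ 0.0375 -0.0129 -0.0019]
```

Request:
{"method": "servo_tool", "body": {
  "series": [
    [0.094,[0.045,-0.02,0],0],
    [0.094,[0.045,-0.02,0],0],
    [0.094,[0.045,-0.02,0],0]
  ]
}}

```text
time: 10.3
tcp_pos: [-0.2669, 1.0436, 0.3547]
tcp_rot: [-0.198, 0.728, 0.624, 0.207]
contact_force: [-0.9, 0.1, 0.0]
finger_gap: 1.002
```

```bash
cat > plan.py <<'E'
from ik import *
def cur():
    from rig import bot
    s=bot.sense();return np.array(s["q"]),np.array(s["tcp_pos"]),rot(s["tcp_rot"])
def path(q,x0,Rt,pts):
    "IK along straight TCP path at fixed orientation; report worst error and joints at the end"
    for x in pts:
        w=0
        for k in np.linspace(0,1,12)[1:]:
            q,e=ik(x0+(np.array(x)-x0)*k,Rt,q);w=max(w,e)
        x0=np.array(x);print(" ->",x0.round(3),"q",q.round(2),"err",round(w,3))
    return q,x0
E
python3 - <<'E'
from plan import *
to([-.1,.7,.4])
q,x,Rt=cur();t=Rt.as_matrix()[:,2];ly=np.array([.07,.9975,0]);lx=np.array([.9975,-.07,0])
print("alpha",np.rad2deg(np.arccos(-t[2])).round(1),"t along lx",(t@lx).round(3),"jaw vs lx",np.rad2deg(np.arctan2(*Rt.as_matrix()[[1,0],1])).round(1))
path(q,x,Rt,[[-.1,.7,.4],[.45,.35,.42],[.52,-.2,.4],[.557,-.30,.25]])
h=R.identity()
for psi in np.deg2rad([90,110,130,-90,-110,-130]):
    Q=R.from_rotvec(t*psi);z=Q.apply([0,0,1]);low=-(z[2]*0+0);u=Q.inv().apply([0,0,1])
    print(round(np.rad2deg(psi)),"tilt",np.rad2deg(np.arccos(z[2])).round(1),"up in ladle frame (x,y)",(u@lx).round(2),(u@ly).round(2))
E
```

```text
q [ 1.752  1.127  0.127 -0.157  1.328  1.9  ] p [-0.2669  1.0436  0.3547] toolx [0.137 0.826 0.547] tooly [ 0.989 -0.144 -0.03 ] toolz [ 0.054  0.545 -0.836] t 10.3
shift [-0.236   0.2132 -0.2163] 9 rows of [-0.0262  0.0237 -0.024 ]
alpha 33.2 t along lx 0.016 jaw vs lx -8.3
 -> [-0.1  0.7  0.4] q [ 1.57 -0.01  1.61 -0.07  0.97  1.75] err 0.0
 -> [0.45 0.35 0.42] q [ 0.22 -0.24  1.78  0.55  1.43  0.34] err 0.0
 -> [ 0.52 -0.2   0.4 ] q [-0.78  0.07  1.52  0.47  1.9  -0.55] err 0.0
 -> [ 0.557 -0.3    0.25 ] q [-0.84  0.37  1.44  0.42  1.73 -0.71] err 0.0
90 tilt 45.6 up in ladle frame (x,y) -0.56 -0.44
110 tilt 53.4 up in ladle frame (x,y) -0.53 -0.6
130 tilt 59.6 up in ladle frame (x,y) -0.44 -0.74
-90 tilt 45.6 up in ladle frame (x,y) 0.53 -0.47
-110 tilt 53.4 up in ladle frame (x,y) 0.5 -0.63
-130 tilt 59.6 up in ladle frame (x,y) 0.4 -0.76
```

```bash
python3 - <<'E'
from plan import *
q,x,Rt=cur()
for a in [[-.1,.7,.4],[.45,.35,.42],[.54,-.26,.40]]:
    d=Rt.inv().apply(np.array(a)-x);n=int(np.ceil(np.linalg.norm(d)/.05));print(n,(d/n).round(4));x=np.array(a)
E
```

```text
8 [-0.0295  0.0266 -0.027 ]
14 [-0.0145  0.0424 -0.0127]
13 [-0.0386  0.0137 -0.0239]
```

Request:
{"method": "servo_tool", "body": {
  "series": [
    [0.094,[-0.029,0.026,-0.027],0],
    [0.094,[-0.029,0.026,-0.027],0],
    [0.094,[-0.029,0.026,-0.027],0],
    [0.094,[-0.029,0.026,-0.027],0],
    [0.094,[-0.029,0.026,-0.027],0]
  ]
}}

```text
time: 10.8
tcp_pos: [-0.1798, 0.8659, 0.3841]
tcp_rot: [-0.198, 0.728, 0.624, 0.207]
contact_force: [-0.5, 0.2, 1.2]
finger_gap: 0.999
```

Request:
{"method": "servo_tool", "body": {
  "series": [
    [0.094,[-0.029,0.026,-0.027],0],
    [0.094,[-0.029,0.026,-0.027],0],
    [0.094,[-0.029,0.026,-0.027],0],
    [0.094,[-0.015,0.042,-0.013],0],
    [0.094,[-0.015,0.042,-0.013],0]
  ]
}}

```text
time: 11.3
tcp_pos: [-0.0419, 0.6881, 0.4056]
tcp_rot: [-0.198, 0.727, 0.624, 0.208]
contact_force: [-0.2, 0.5, 1.0]
finger_gap: 0.998
```

Request:
{"method": "servo_tool", "body": {
  "series": [
    [0.094,[-0.015,0.042,-0.013],0],
    [0.094,[-0.015,0.042,-0.013],0],
    [0.094,[-0.015,0.042,-0.013],0],
    [0.094,[-0.015,0.042,-0.013],0],
    [0.094,[-0.015,0.042,-0.013],0]
  ]
}}

```text
time: 11.8
tcp_pos: [0.1527, 0.5606, 0.4126]
tcp_rot: [-0.197, 0.727, 0.624, 0.208]
contact_force: [-0.1, 0.5, 0.4]
finger_gap: 1.0
```

Request:
{"method": "servo_tool", "body": {
  "series": [
    [0.094,[-0.015,0.042,-0.013],0],
    [0.094,[-0.015,0.042,-0.013],0],
    [0.094,[-0.015,0.042,-0.013],0],
    [0.094,[-0.015,0.042,-0.013],0],
    [0.094,[-0.015,0.042,-0.013],0]
  ]
}}

```text
time: 12.3
tcp_pos: [0.3469, 0.4327, 0.4202]
tcp_rot: [-0.196, 0.728, 0.624, 0.208]
contact_force: [0.9, -0.4, 0.1]
finger_gap: 1.002
```

```bash
python3 - <<'E'
from plan import *
to([.54,-.27,.40])
E
```

```text
q [ 0.468 -0.347  1.863  0.495  1.317  0.57 ] p [0.3469 0.4327 0.4202] toolx [0.135 0.826 0.547] tooly [ 0.989 -0.145 -0.025] toolz [ 0.059  0.545 -0.837] t 12.3
shift [-0.5653  0.2936 -0.3546] 16 rows of [-0.0353  0.0184 -0.0222]
```

Request:
{"method": "servo_tool", "body": {
  "series": [
    [0.094,[-0.035,0.018,-0.022],0],
    [0.094,[-0.035,0.018,-0.022],0],
    [0.094,[-0.035,0.018,-0.022],0],
    [0.094,[-0.035,0.018,-0.022],0],
    [0.094,[-0.035,0.018,-0.022],0]
  ]
}}

```text
time: 12.8
tcp_pos: [0.4046, 0.2148, 0.4138]
tcp_rot: [-0.195, 0.728, 0.624, 0.208]
contact_force: [1.7, 0.5, -0.3]
finger_gap: 0.999
```

Request:
{"method": "servo_tool", "body": {
  "series": [
    [0.094,[-0.035,0.018,-0.022],0],
    [0.094,[-0.035,0.018,-0.022],0],
    [0.094,[-0.035,0.018,-0.022],0],
    [0.094,[-0.035,0.018,-0.022],0],
    [0.094,[-0.035,0.018,-0.022],0]
  ]
}}

```text
time: 13.3
tcp_pos: [0.4637, -0.003, 0.4078]
tcp_rot: [-0.195, 0.728, 0.624, 0.207]
contact_force: [1.1, 1.9, 0.2]
finger_gap: 0.997
```

Request:
{"method": "servo_tool", "body": {
  "series": [
    [0.094,[-0.035,0.018,-0.022],0],
    [0.094,[-0.035,0.018,-0.022],0],
    [0.094,[-0.035,0.018,-0.022],0],
    [0.094,[-0.035,0.018,-0.022],0],
    [0.094,[-0.035,0.018,-0.022],-0.08]
  ]
}}

```text
time: 13.8
tcp_pos: [0.5228, -0.2205, 0.4019]
tcp_rot: [-0.186, 0.702, 0.653, 0.214]
contact_force: [0.5, -0.3, 0.0]
finger_gap: 1.0
```

```bash
python3 - <<'E'
from plan import *
q,x,Rt=cur();t=Rt.as_matrix()[:,2]
to(np.array([.557,-.265,.17])-.106*t)
from rig import vision
d=vision.get_image("wrist");cv2.imwrite("pics/w1.png",d["color"][...,::-1])
print(d["fx"],d["cx"],d["cy"],np.round(d["mount"],3))
# project expected ladle grip / top for check
M=np.linalg.inv(np.array(d["mount"]))
for P in([.557,-.265,.17],[.557,-.265,.21],[.504,-.26,.034]):
    c=M[:3,:3]@Rt.inv().apply(np.array(P)-x)+M[:3,3];v=np.array([c[0],-c[1],-c[2]]);th=np.arctan2(np.hypot(*v[:2]),v[2]);k=d["fx"]*th/np.hypot(*v[:2])
    print(P,(d["cx"]+k*v[0],d["cy"]+k*v[1]))
E
```

```text
q [-0.796  0.105  1.482  0.461  1.911 -0.648] p [ 0.5228 -0.2205  0.4019] toolx [0.055 0.837 0.544] tooly [ 0.997 -0.077  0.018] toolz [ 0.057  0.541 -0.839] t 13.8
shift [-0.1615  0.0332  0.0664] 4 rows of [-0.0404  0.0083  0.0166]
309.70691628693146 311.9927140368861 199.38585928324463 [[ 0.     0.969  0.249  0.072]
 [ 1.    -0.001  0.     0.   ]
 [ 0.     0.249 -0.969 -0.155]
 [ 0.     0.     0.     1.   ]]
[0.557, -0.265, 0.17] (np.float64(338.061408136723), np.float64(313.07303362629665))
[0.557, -0.265, 0.21] (np.float64(341.5804314263711), np.float64(314.50475648577475))
[0.504, -0.26, 0.034] (np.float64(298.6913113238418), np.float64(309.3001194834293))
```

View pics/w1.png

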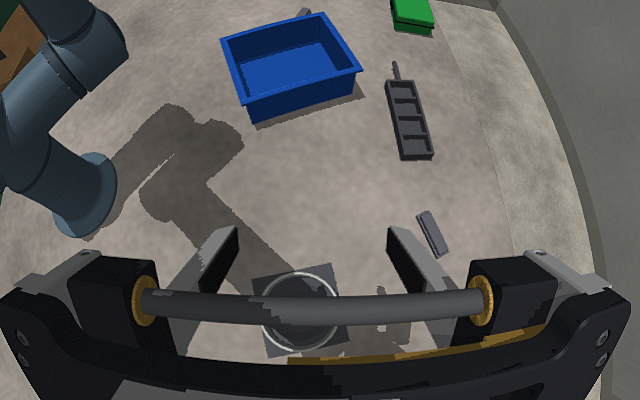

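The wrist view shows the pot at (300,308), which matches the projected (299,309). The gripper bar hides the handle. I'll descend along the tool axis.

Request:
{"method": "servo_tool", "body": {
  "series": [
    [0.094,[-0.04,0.008,0.0165],0],
    [0.094,[-0.04,0.008,0.0165],0],
    [0.094,[-0.04,0.008,0.0165],0],
    [0.094,[-0.041,0.009,0.0165],0],
    [0.094,[0,0,0],0]
  ]
}}

```text
time: 14.35
tcp_pos: [0.5482, -0.3205, 0.252]
tcp_rot: [-0.192, 0.703, 0.65, 0.214]
contact_force: [0.2, 0.6, -0.9]
finger_gap: 1.0
```

```bash
python3 - <<'E'
from plan import *
q,x,Rt=cur();t=Rt.as_matrix()[:,2]
to(np.array([.557,-.265,.17])-.006*t)
from rig import vision
for n in("scene","top"):
    d=vision.get_image(n)
    P=cloud(d);w=(d["z_map"]>0)&(np.hypot(P[...,0]-.557,P[...,1]+.265)<.035)&(P[...,2]>.12)&(P[...,2]<.22)
    hsv=cv2.cvtColor(d["color"],cv2.COLOR_RGB2HSV);w&=(hsv[...,0]<20)&(hsv[...,1]>120)
    print(n,w.sum(),P[w].mean(0).round(4) if w.any() else None)
    if n=="scene":a=d["color"][110:230,190:310]
cv2.imwrite("pics/s2.png",cv2.resize(a,None,fx=5,fy=5,interpolation=2)[...,::-1])
E
```

```text
q [-0.87   0.389  1.417  0.41   1.753 -0.803] p [ 0.5482 -0.3205  0.252 ] toolx [0.063 0.833 0.55 ] tooly [ 0.997 -0.081  0.008] toolz [ 0.051  0.548 -0.835] t 14.35
shift [0.0017 0.0036 0.0933] 2 rows of [0.0008 0.0018 0.0467]
scene 123 [ 0.5662 -0.2646  0.1786]
top 84 [ 0.5567 -0.261   0.1992]
```

View pics/s2.png

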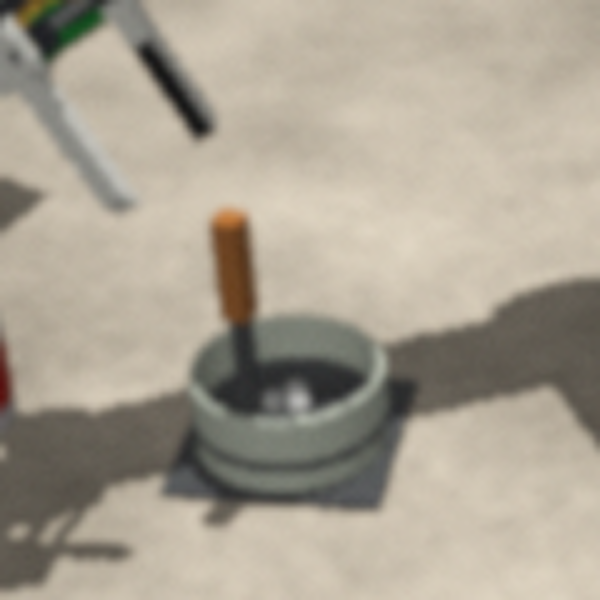

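The fingers stand on either side of the handle line, and the handle is still at (0.557,-0.264). I'll advance and close.

Request:
{"method": "servo_tool", "body": {
  "series": [
    [0.094,[0.001,0.002,0.032],0],
    [0.094,[0.001,0.002,0.031],0],
    [0.094,[0,0,0.03],0],
    [0.094,[0,0,0],0],
    [0.03,[0,0,0],0]
  ],
  "squeeze": 25
}}

```text
time: 14.95
tcp_pos: [0.56, -0.2676, 0.1846]
tcp_rot: [-0.186, 0.702, 0.654, 0.214]
contact_force: [-0.3, -0.0, 0.8]
finger_gap: 0.943
```

Request:
{"method": "servo_tool", "body": {
  "series": [
    [0.03,[0,0,0],0],
    [0.03,[0,0,0],0],
    [0.03,[0,0,0],0],
    [0.01,[0,0,0],0],
    [0.01,[0,0,0],0]
  ]
}}

```text
time: 15.45
tcp_pos: [0.5592, -0.2676, 0.1817]
tcp_rot: [-0.188, 0.702, 0.653, 0.214]
contact_force: [0.0, 0.2, -1.0]
finger_gap: 0.53
```

Request:
{"method": "servo_tool", "body": {
  "series": [
    [0.01,[0,0,0],0],
    [0.01,[0,0,0],0],
    [0.01,[0,0,0],0],
    [0.01,[0,0,0],0],
    [0.01,[0,0,0],0]
  ],
  "squeeze": 45
}}

```text
time: 15.95
tcp_pos: [0.5584, -0.2672, 0.1818]
tcp_rot: [-0.189, 0.702, 0.653, 0.213]
contact_force: [-2.7, 0.4, 3.3]
finger_gap: 0.211
```

```bash
python3 - <<'E'
from plan import *
to([.557,-.268,.175])
q,x,Rt=cur()
print("up per 10mm",Rt.inv().apply([0,0,.01]).round(4))
q,x2=path(q,x,Rt,[x+[0,0,.13]])
E
```

```text
q [-0.806  0.398  1.538  0.427  1.605 -0.807] p [ 0.5584 -0.2672  0.1818] toolx [0.057 0.836 0.546] tooly [ 0.997 -0.076  0.012] toolz [ 0.052  0.544 -0.837] t 15.95
shift [-0.0045 -0.0015  0.0052] 1 rows of [-0.0045 -0.0015  0.0052]
up per 10mm [ 0.0055  0.0001 -0.0084]
 -> [ 0.558 -0.267  0.312] q [-0.81  0.28  1.44  0.44  1.8  -0.72] err 0.0
```

The opening is 19.8 mm, so the handle is gripped. I'll lift straight up, gently at first.

Request:
{"method": "servo_tool", "body": {
  "series": [
    [0.01,[0.0028,0,-0.0042],0],
    [0.01,[0.0055,0,-0.0084],0],
    [0.01,[0.0082,0,-0.0126],0],
    [0.01,[0.0082,0,-0.0126],0],
    [0.01,[0.0082,0,-0.0126],0]
  ]
}}

```text
time: 16.45
tcp_pos: [0.5586, -0.2674, 0.2437]
tcp_rot: [-0.187, 0.702, 0.653, 0.214]
contact_force: [0.1, -0.7, -3.2]
finger_gap: 0.207
```

Request:
{"method": "servo_tool", "body": {
  "series": [
    [0.01,[0.0082,0,-0.0126],0],
    [0.01,[0.0082,0,-0.0126],0],
    [0.01,[0.0082,0,-0.0126],0],
    [0.01,[0.0055,0,-0.0084],0],
    [0.01,[0.003,0,-0.004],0]
  ]
}}

```text
time: 16.95
tcp_pos: [0.5577, -0.2671, 0.3034]
tcp_rot: [-0.187, 0.702, 0.653, 0.214]
contact_force: [0.3, -0.6, -3.9]
finger_gap: 0.215
```

```bash
python3 - <<'E'
from plan import *
from rig import vision
q,x,Rt=cur();to(x)
d=vision.get_image("scene");cv2.imwrite("pics/s3.png",cv2.resize(d["color"][90:230,180:320],None,fx=4,fy=4,interpolation=2)[...,::-1])
E
```

```text
q [-0.808  0.286  1.45   0.438  1.783 -0.725] p [ 0.5577 -0.2671  0.3034] toolx [0.056 0.837 0.545] tooly [ 0.997 -0.077  0.016] toolz [ 0.056  0.542 -0.838] t 16.95
shift [0. 0. 0.] 1 rows of [0. 0. 0.]
```

View pics/s3.png

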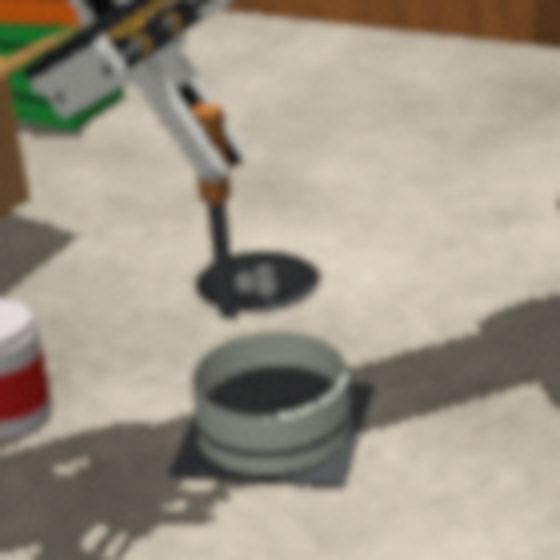

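The ladle is lifted and level, with the sinkers visible in the bowl at about (260,280) of the crop. Next I'll plan the carry and the tip.

```bash
python3 - <<'E'
from plan import *
q,x,Rt=cur();t=Rt.as_matrix()[:,2]
L0=Rz(-.07);g=.006*t  # ladle rot; grip point rel TCP
z0=.157
a=np.linspace(0,2*np.pi,72,endpoint=False);rim=np.c_[.052*np.cos(a),.052*np.sin(a),0*a+.014]
body=np.vstack([rim,np.c_[.026*np.cos(a),.026*np.sin(a),0*a]])
off={}
for p in [0,40,60,80,100,110,120,130]:
    Q=R.from_rotvec(-t*np.deg2rad(p))*L0
    f=lambda v:Q.apply(np.array(v)-[.054,0,z0])+g
    r=f(rim);b=f(body);lo_=r[r[:,2].argmin()]
    print(p,"tilt",np.rad2deg(np.arccos(Q.apply([0,0,1])[2])).round(),"bowl rel",f([0,0,.014]).round(3),"low rim rel",lo_.round(3),"minz",b[:,2].min().round(3),"gripbottom",f([.054,0,115e-3]).round(3))
tgt=np.array([.50,.24,.33])
qq,_=path(q,x,Rt,[x+[0,0,.03],tgt-[0,0,0]])
for p in [40,80,120]: 
    qq,e=ik(tgt,R.from_rotvec(-t*np.deg2rad(p))*Rt,qq);print(p,qq.round(2),e.round(3))
E
```

```text
0 tilt 0.0 bowl rel [-0.054  0.007 -0.148] low rim rel [-0.002  0.003 -0.148] minz -0.162 gripbottom [ 0.     0.003 -0.047]
40 tilt 21.0 bowl rel [ 0.008 -0.013 -0.157] low rim rel [-0.039 -0.021 -0.176] minz -0.179 gripbottom [ 0.015  0.006 -0.044]
60 tilt 32.0 bowl rel [ 0.041 -0.009 -0.152] low rim rel [-0.001 -0.022 -0.179] minz -0.179 gripbottom [ 0.021  0.011 -0.041]
80 tilt 41.0 bowl rel [ 0.07   0.005 -0.141] low rim rel [ 0.036 -0.016 -0.175] minz -0.175 gripbottom [ 0.024  0.017 -0.037]
100 tilt 49.0 bowl rel [ 0.091  0.026 -0.126] low rim rel [ 0.065  0.003 -0.166] minz -0.166 gripbottom [ 0.025  0.023 -0.032]
110 tilt 53.0 bowl rel [ 0.098  0.039 -0.118] low rim rel [ 0.076  0.015 -0.159] minz -0.159 gripbottom [ 0.024  0.027 -0.03 ]
120 tilt 56.0 bowl rel [ 0.102  0.052 -0.109] low rim rel [ 0.085  0.029 -0.152] minz -0.152 gripbottom [ 0.023  0.03  -0.028]
130 tilt 59.0 bowl rel [ 0.103  0.066 -0.099] low rim rel [ 0.086  0.045 -0.144] minz -0.144 gripbottom [ 0.021  0.033 -0.027]
 -> [ 0.558 -0.267  0.334] q [-0.81  0.27  1.42  0.44  1.83 -0.7 ] err 0.0
 -> [0.5  0.24 0.33] q [-0.02 -0.17  1.88  0.58  1.41 -0.04] err 0.0
40 [-0.02 -0.17  1.88  0.58  1.41 -0.73] 0.0
80 [-0.02 -0.17  1.88  0.58  1.41 -1.43] 0.0
120 [-0.02 -0.17  1.88  0.58  1.41 -2.13] 0.0
```

Request:
{"method": "servo_tool", "body": {
  "series": [
    [0.01,[0.0072,-0.0017,0.0047],0],
    [0.01,[0.0144,-0.0034,0.0093],0],
    [0.01,[0.0216,-0.0051,0.014],0],
    [0.01,[0.0288,-0.0068,0.0186],0],
    [0.01,[0.0288,-0.0068,0.0186],0]
  ]
}}

```text
time: 17.5
tcp_pos: [0.5422, -0.1434, 0.3007]
tcp_rot: [-0.189, 0.702, 0.652, 0.214]
contact_force: [1.3, 0.6, -2.4]
finger_gap: 0.211
```

Request:
{"method": "servo_tool", "body": {
  "series": [
    [0.01,[0.0288,-0.0068,0.0186],0],
    [0.01,[0.0288,-0.0068,0.0186],0],
    [0.01,[0.0288,-0.0068,0.0186],0],
    [0.01,[0.0288,-0.0068,0.0186],0],
    [0.01,[0.0288,-0.0068,0.0186],0]
  ]
}}

```text
time: 18.0
tcp_pos: [0.5211, 0.0303, 0.301]
tcp_rot: [-0.189, 0.702, 0.652, 0.213]
contact_force: [0.5, -0.2, -3.2]
finger_gap: 0.209
```

Request:
{"method": "servo_tool", "body": {
  "series": [
    [0.01,[0.0288,-0.0068,0.0186],0],
    [0.01,[0.0288,-0.0068,0.0186],0],
    [0.01,[0.0288,-0.0068,0.0186],0],
    [0.01,[0.0288,-0.0068,0.0186],0],
    [0.01,[0.0288,-0.0068,0.0186],0]
  ]
}}

```text
time: 18.5
tcp_pos: [0.5001, 0.2035, 0.3011]
tcp_rot: [-0.189, 0.702, 0.653, 0.213]
contact_force: [0.4, 0.3, -3.7]
finger_gap: 0.211
```

Request:
{"method": "servo_tool", "body": {
  "series": [
    [0.01,[0.0245,-0.0058,0.0158],0],
    [0.01,[0.0187,-0.0044,0.0121],0],
    [0.01,[0.0115,-0.0027,0.0074],0],
    [0.01,[0.0058,-0.0014,0.0037],0],
    [0.01,[0,0,0],0]
  ]
}}

```text
time: 19.0
tcp_pos: [0.4924, 0.2749, 0.3018]
tcp_rot: [-0.188, 0.702, 0.653, 0.213]
contact_force: [0.6, 0.4, -3.3]
finger_gap: 0.213
```

```bash
python3 - <<'E'
from plan import *
from rig import vision
to([.493,.275,.3])
d=vision.get_image("scene");cv2.imwrite("pics/s4.png",cv2.resize(d["color"][90:270,300:480],None,fx=3,fy=3,interpolation=2)[...,::-1])
E
```

```text
q [ 0.05  -0.145  1.908  0.589  1.33  -0.008] p [0.4924 0.2749 0.3018] toolx [0.056 0.836 0.545] tooly [ 0.997 -0.076  0.014] toolz [ 0.053  0.543 -0.838] t 19.0
shift [-0.0009  0.0006  0.0016] 1 rows of [-0.0009  0.0006  0.0016]
```

View pics/s4.png

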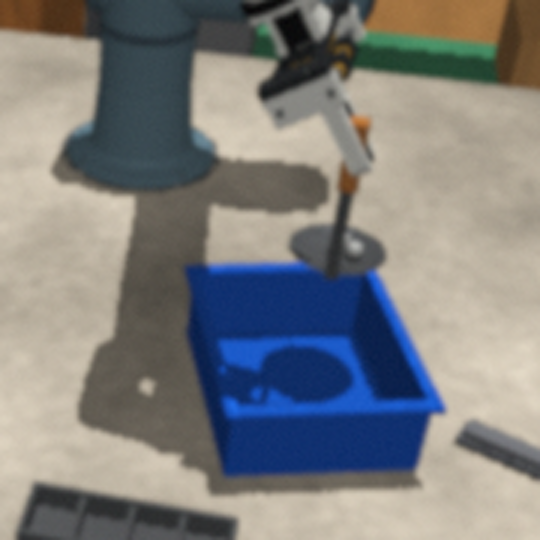

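The ladle is level over the tub with a sinker visible in the bowl at about (352,243). Now I'll tip it by a negative yaw.

Request:
{"method": "servo_tool", "body": {
  "series": [
    [0.01,[0,0,0],-0.06],
    [0.01,[0,0,0],-0.1],
    [0.01,[0,0,0],-0.1],
    [0.01,[0,0,0],-0.1],
    [0.01,[0,0,0],-0.1]
  ]
}}

```text
time: 19.55
tcp_pos: [0.4933, 0.2734, 0.3021]
tcp_rot: [-0.134, 0.534, 0.796, 0.251]
contact_force: [0.0, 0.4, -2.6]
finger_gap: 0.208
```

Request:
{"method": "servo_tool", "body": {
  "series": [
    [0.01,[0,0,0],-0.1],
    [0.01,[0,0,0],-0.1],
    [0.01,[0,0,0],-0.1],
    [0.01,[0,0,0],-0.1],
    [0.01,[0,0,0],-0.1]
  ]
}}

```text
time: 20.05
tcp_pos: [0.4932, 0.2735, 0.3021]
tcp_rot: [-0.068, 0.32, 0.904, 0.276]
contact_force: [-0.2, 0.3, -2.5]
finger_gap: 0.206
```

Request:
{"method": "servo_tool", "body": {
  "series": [
    [0.01,[0,0,0],-0.1],
    [0.01,[0,0,0],-0.1],
    [0.01,[0,0,0],-0.1],
    [0.01,[0,0,0],-0.1],
    [0.01,[0,0,0],-0.1]
  ]
}}

```text
time: 20.55
tcp_pos: [0.4932, 0.2734, 0.302]
tcp_rot: [0.003, 0.087, 0.955, 0.284]
contact_force: [0.2, -0.0, -4.0]
finger_gap: 0.212
```

Request:
{"method": "servo_tool", "body": {
  "series": [
    [0.01,[0,0,0],-0.1],
    [0.01,[0,0,0],-0.1],
    [0.01,[0,0,0],-0.1],
    [0.01,[0,0,0],-0.1],
    [0.01,[0,0,0],-0.1]
  ]
}}

```text
time: 21.05
tcp_pos: [0.4932, 0.2735, 0.302]
tcp_rot: [0.073, -0.152, 0.947, 0.275]
contact_force: [0.2, -0.5, -2.7]
finger_gap: 0.212
```

Request:
{"method": "servo_tool", "body": {
  "series": [
    [0.01,[0,0,0],-0.1],
    [0.01,[0,0,0],-0.05],
    [0.01,[0,0,0],0],
    [0.01,[0,0,0],0],
    [0.01,[0,0,0],0]
  ]
}}

```text
time: 21.55
tcp_pos: [0.4931, 0.2742, 0.3024]
tcp_rot: [0.093, -0.221, 0.933, 0.269]
contact_force: [0.6, 0.9, -2.5]
finger_gap: 0.209
```

```bash
python3 - <<'E'
from plan import *
from rig import vision
to([.493,.275,.3])
o=[]
for n,(r,c) in {"scene":(90,310),"top":(140,150)}.items():
    d=vision.get_image(n);o.append(cv2.resize(d["color"][r:r+160,c:c+130],(390,480),interpolation=2)[...,::-1])
cv2.imwrite("pics/s5.png",cv2.hconcat(o))
E
```

```text
q [ 0.048 -0.145  1.907  0.589  1.33  -2.117] p [0.4931 0.2742 0.3024] toolx [-0.885 -0.362 -0.292] tooly [-0.462  0.758  0.461] toolz [ 0.055  0.543 -0.838] t 21.55
shift [ 0.0005 -0.0005  0.0024] 1 rows of [ 0.0005 -0.0005  0.0024]
```

View pics/s5.png

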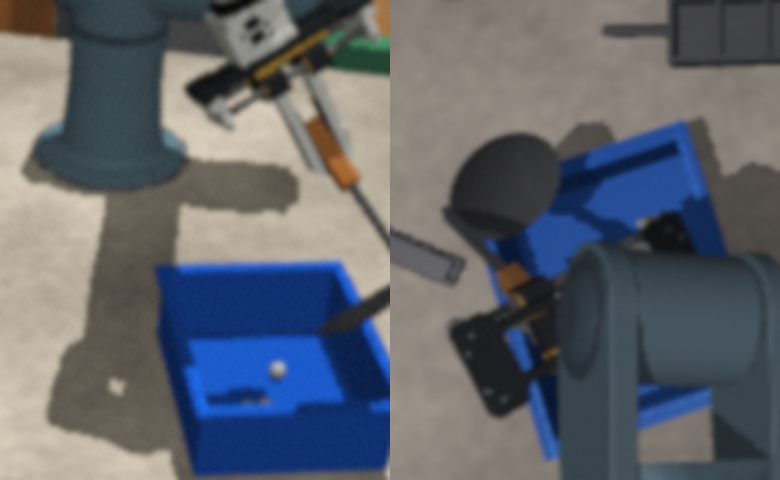

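The balls appear to be in the tub: one at (278,369), and two in shadow at about (255,400). The empty bowl hangs towards the tub's corner, so I'll centre it over the tub and verify.

Request:
{"method": "servo_tool", "body": {
  "series": [
    [0.01,[0.014,0,-0.009],0],
    [0.01,[0.025,-0.001,-0.016],0],
    [0.01,[0.025,-0.001,-0.016],0],
    [0.01,[0.018,-0.001,-0.011],0],
    [0.01,[0.007,0,-0.005],0]
  ]
}}

```text
time: 22.15
tcp_pos: [0.4119, 0.2084, 0.3231]
tcp_rot: [0.094, -0.221, 0.933, 0.269]
contact_force: [-0.2, -0.1, -2.2]
finger_gap: 0.214
```

Request:
{"method": "servo_tool", "body": {
  "series": [
    [0.01,[0,0,0],0],
    [0.01,[0,0,0],0],
    [0.01,[0,0,0],0],
    [0.01,[0,0,0],0],
    [0.01,[0,0,0],0]
  ]
}}

```text
time: 22.65
tcp_pos: [0.4126, 0.2094, 0.3224]
tcp_rot: [0.093, -0.222, 0.933, 0.269]
contact_force: [-0.2, 0.5, -2.9]
finger_gap: 0.21
```

```bash
python3 - <<'E'
from plan import *
from rig import vision
to([.413,.21,.32])
o=[]
for n,(r,c) in {"scene":(130,340),"top":(150,160)}.items():
    d=vision.get_image(n);np.save(n+"f.npy",d,allow_pickle=True)
    im=d["color"][r:r+130,c:c+130];im=cv2.convertScaleAbs(im,alpha=1.6,beta=15)
    o.append(cv2.resize(im,(400,400),interpolation=2)[...,::-1])
cv2.imwrite("pics/s6.png",cv2.hconcat(o))
P=cloud(np.load("scenef.npy",allow_pickle=True).item());q=P[(abs(P[...,0]-.513)<.12)&(abs(P[...,1]-.258)<.12)&(P[...,2]>.1)]
print("lowest >.1 pts z",np.percentile(q[:,2],[1,5]).round(3))
E
```

```text
q [-0.106 -0.418  2.086  0.579  1.494 -2.195] p [0.4126 0.2094 0.3224] toolx [-0.885 -0.363 -0.292] tooly [-0.463  0.757  0.461] toolz [ 0.054  0.543 -0.838] t 22.65
shift [ 0.0002 -0.0008  0.0024] 1 rows of [ 0.0002 -0.0008  0.0024]
lowest >.1 pts z [0.199 0.221]
```

View pics/s6.png

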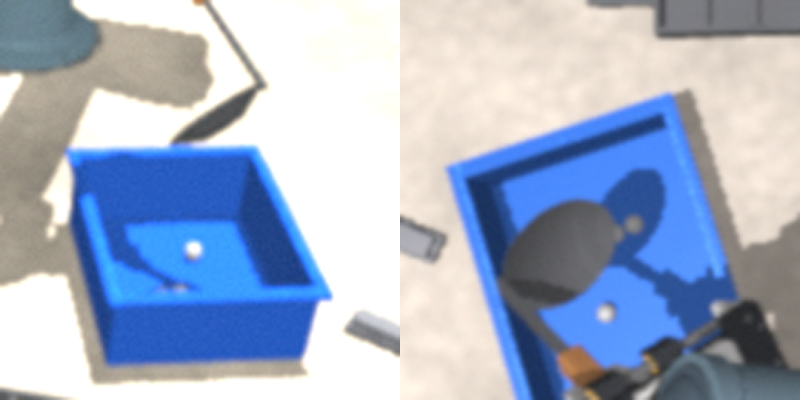

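Two balls are clear in the top crop, at (605,312) and (635,225), with a possible third at (618,235) partly hidden by the bowl. I'll shift a little to confirm.

Request:
{"method": "servo_tool", "body": {
  "series": [
    [0.01,[0.01,-0.001,-0.012],0],
    [0.01,[0.02,-0.002,-0.024],0],
    [0.01,[0.01,-0.001,-0.012],0],
    [0.01,[0,0,0],0],
    [0.01,[0,0,0],0]
  ]
}}

```text
time: 23.25
tcp_pos: [0.3766, 0.1656, 0.3493]
tcp_rot: [0.094, -0.221, 0.933, 0.269]
contact_force: [-0.9, -0.6, -2.4]
finger_gap: 0.209
```

```bash
python3 - <<'E'
from plan import *
from rig import vision
to([.413,.21,.32])
o=[]
for n,(r,c,h) in {"scene":(110,340,140),"top":(165,165,110)}.items():
    d=vision.get_image(n);P=cloud(d);hsv=cv2.cvtColor(d["color"],cv2.COLOR_RGB2HSV)
    w=(hsv[...,1]<100)&(abs(P[...,0]-.513)<.11)&(abs(P[...,1]-.258)<.11)&(P[...,2]<.05)&(d["z_map"]>0)
    k,_,st,_=cv2.connectedComponentsWithStats(w.astype(np.uint8),connectivity=4)
    for i in range(1,k): print(n,st[i].tolist(),P[_==i].mean(0).round(3) if 0 else "")
    im=d["color"][r:r+h,c:c+h];im=cv2.convertScaleAbs(im,alpha=1.5,beta=10)
    o.append(cv2.resize(im,(400,400),interpolation=2)[...,::-1])
cv2.imwrite("pics/s7.png",cv2.hconcat(o))
E
```

```text
q [-0.241 -0.561  2.131  0.573  1.647 -2.255] p [0.3766 0.1656 0.3493] toolx [-0.885 -0.362 -0.293] tooly [-0.463  0.757  0.46 ] toolz [ 0.055  0.543 -0.838] t 23.25
shift [-0.0397  0.0033  0.0507] 2 rows of [-0.0198  0.0017  0.0253]
scene [401, 209, 4, 5, 19] 
scene [360, 214, 13, 27, 177] 
scene [397, 223, 3, 1, 3] 
scene [410, 247, 22, 4, 54] 
scene [346, 344, 55, 39, 1452] 
scene [383, 380, 1, 1, 1] 
top [255, 199, 14, 42, 289] 
top [227, 220, 12, 9, 60] 
top [242, 231, 1, 1, 1] 
top [243, 232, 1, 1, 1] 
top [244, 234, 1, 1, 1] 
top [245, 240, 1, 1, 1] 
top [208, 255, 1, 1, 1] 
top [218, 265, 1, 1, 1] 
top [268, 271, 1, 1, 1]
```

View pics/s7.png

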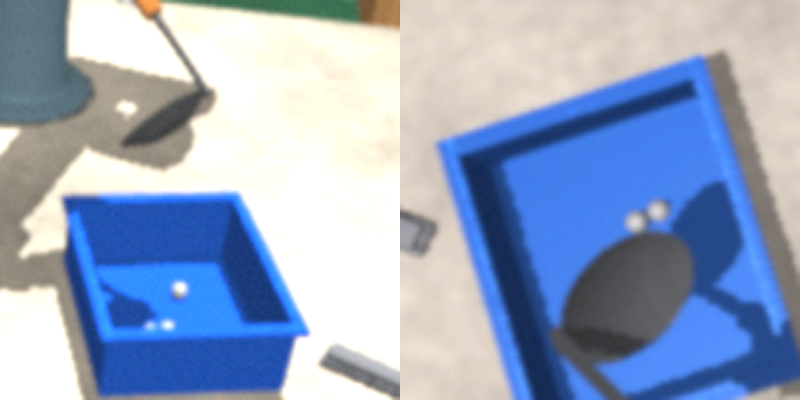

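All three sinkers show in the tub: (180,289), (150,325) and (167,324) in the left crop. The bowl is empty, tilted and above the tub, so I'm handing in.

```bash
python3 -c "
from rig import ticket,bot
print(ticket.job_done());s=bot.sense();print(s['time'],s['tcp_pos'],s['finger_gap'])"
```

```text
the job is handed in; nothing more can be done
None
the job is handed in; nothing more can be done
```

All three sinkers are in the blue tub, and the arm is still holding the empty ladle above it. I handed the job in at about 23.3 s of the 51 s limit.

**How I tipped it:** The move interface only turns the tool about its own axis. Before grasping, I pushed the arm past its reach limit, which tilted the tool by about 33° and kept it tilted. I then gripped the wooden handle, lifted the ladle upright with the sinkers in it, and carried it to the tub. Turning the tool by about 120° there tipped the bowl away from the handle and to one side.

**Last checks:**
- **Sinkers:** The scene image shows all three in the tub. The top image shows two, because the bowl hides the third.
- **Bowl:** It looks empty. The tilt is about 56° by calculation; I did not measure it separately.
- **Grip and clearance:** The opening read about 19.7 mm on the 20 mm handle. The wrist force was only about 2–3 N, and the bowl is well clear of the tub rim.
- **Bystanders:** Nothing I saw suggests the ingots, mould or can were touched, but I did not re-measure their positions.
- **After hand-in:** My final state reading was refused because the job was already closed, so the last confirmed state is from just before.

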